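Swing open the turn-buttons of a round picture frame

ROBOT

A 6-joint arm with a two-finger parallel gripper is mounted at the origin on the work surface. World frame = base frame: x ahead of the robot, y to its left, z up, the work surface at z = 0. Lengths are in m, angles in rad, forces in N, time in s.
With the tool pointing down it reaches from about 0.35 to 0.775 m from the base axis. Payload 7.3 kg.
Tool frame: the origin (TCP) lies at the very end of the fingers, on their centre line; the grasp point (between the pads) lies 19 mm behind it; z points along the fingers, y is the line along which they close (so a half turn about z gives the same grasp; the last joint's range is limited). The gripper opens to 92 mm and grips with 3 to 60 N. Pads are 19 mm wide; open, the fingers measure 130 mm over their backs; the gripper's body (75 mm by 190 mm) begins 47 mm behind the grasp point.
Start: joints at [-1.49, 0.342, 1.524, -0, 1.275, -0.146], TCP at [0.118, -0.512, 0.227] pointing down, gripper open.
Joint ranges: [-2.53, 2.53], [-0.77, 2.02], [0.04, 2.7], [-1, 4.14], [0.28, 2.66], [-3.11, 3.11]. Speed limits (rad/s): [2.57, 2.57, 3.14, 3.14, 3.14, 3.14].

INTERFACE

Orientations are given as [roll, pitch, yaw] about the fixed x, y, z axes, in that order (R = Rz(yaw) Ry(pitch) Rx(roll)).
In Python, from cell import robot gives the robot as it stands. The module is installed in compiled form; this text tells all that it offers.
- The arm moves only by the tool arm_command, never from a script. Its argument "moves" is a list of rows, each a list of 3 entries, a list of its own where there are three numbers: the shift along the tool's x, y, z in m, then the turn, a rotation vector about the tool's x, y, z in rad, then the finger opening in m, from 0 to 0.0918. In form: [[[dx, dy, dz], [ax, ay, az], claw], ...]. A call has exactly 5 rows; each row is the pose to reach, as a shift and turn from the pose commanded when the call began, along the tool's axes at that moment; what a row does not reach only later rows make up. A row lasts 1/10 s, in which the tool goes at most 50 mm and 8.59 degrees, less where a joint would pass 70% of its speed; a pose out of reach is approached as far as the arm can. A call with a gripper value outside its range is refused whole. The fingers move at their own pace and stop on an object; "squeeze" is the grip in N (left out, the last holds). Time passes only in rows, so rows that repeat a pose let the fingers close, or fill a call up. It gives the time, the measured TCP pose, the force, the opening and the grip force at its end, in the units of the state.
- robot.observe(): the state, without advancing time (a new reading comes with each control period).
- robot.read_camera(name): name is "side" or "top"; returns the picture (420x560x3 uint8, red, green, blue); there is no depth.
- robot.camera_model(name): a dict with "fx", "fy", "cx", "cy" (pixels), "k1" (the pictures are not rectified: a ray, as slopes to the right and down, at radius r is drawn at 1 + k1 r^2 times it, then the intrinsics apply), "R" (3x3) and "t" (3): a world point X has camera coordinates R X + t. Camera axes: x right, y down, z forward; pixel columns grow to the right and rows downward; lengths in m; the calibration is good to about 2 mm. A picture is of the moment at which its call begins. camera_model takes no time and is no camera call.
- robot.hand_in(): hands the job in; it is judged then, once.
The state is a dict: "time": time; "qpos": joint angles; "qvel": joint speeds; "joint_efforts": joint torques, N m; "tool_pos": TCP position; "tool_rot": TCP orientation; "contact_force": force on the tool from outside, world axes, zero at the start; "torque": the same for the moment, N m; "opening": finger opening in m; "grip_force": force on a finger pad.
Only numpy, scipy, OpenCV 4.12 (cv2) and the standard library are available. Lean on these libraries where they do the work, as an engineer would, in place of code of your own. Each camera call takes 0.05 s, during which the arm holds its last target. There are 200 camera calls.

TASK

Free the backing board of the round frame lying face down: with the fingertips, trace the arc of five wooden turn-buttons along the board's edge, starting at the button next to the steel hanging plate and going on in order, and push each one over with light touches, its free end away from the hanging plate, until it lies along the rim clear of the board. Pinch and lift nothing, leave the frame where it lies and do not disturb the other things.

Things in the scene. Friction and masses are not known exactly. Their poses are not given: they have to be found in the camera images.
- frame: Round picture frame, loose, face down on the table, 0.95 kg: pale wooden disc 310 mm in diameter, flat back 24 mm above the table, its grey card backing board (230 mm) level with the 40 mm wide rim. Origin: centre of the underside; z up, x towards the middle button. Five turn-buttons stand in an arc on the rim; at the start they point roughly inwards over the board.
- plate (a point): Centre of the flat steel hanging plate (22 x 34 mm, with a wire loop, under 3 mm high) fixed on the frame's rim 136 mm from the centre at -92 degrees (counter-clockwise positive from the frame's x axis, seen from above), 36 degrees before the first button.
- pivot1 (a point): Top of the upright pivot of the first turn-button counted from the hanging plate: 135 mm from the frame's centre at -56 degrees from its x axis, 35.5 mm above the table. The dark wooden button is 11 mm wide, 10 mm thick (25.5 to 35.5 mm above the table), with rounded ends, and reaches 42 mm from the pivot.
- button1 (a joint): Angle of the first turn-button (rad): 0 = points at the frame's centre; positive = free end swung away from the hanging plate (counter-clockwise round the frame); 1.57 = lies along the rim; from 1.05 clear of the board. Stops at -1.7 and 1.7. Light friction (0.3 to 0.5 N at its end); stays where left. Starts within 0.25 of 0.
- pivot2 (a point): Top of the upright pivot of the second turn-button counted from the hanging plate: 135 mm from the frame's centre at -28 degrees from its x axis, 35.5 mm above the table. The dark wooden button is 11 mm wide, 10 mm thick (25.5 to 35.5 mm above the table), with rounded ends, and reaches 42 mm from the pivot.
- button2 (a joint): Angle of the second turn-button (rad): 0 = points at the frame's centre; positive = free end swung away from the hanging plate (counter-clockwise round the frame); 1.57 = lies along the rim; from 1.05 clear of the board. Stops at -1.7 and 1.7. Light friction (0.3 to 0.5 N at its end); stays where left. Starts within 0.25 of 0.
- pivot3 (a point): Top of the upright pivot of the third (middle) turn-button counted from the hanging plate: 135 mm from the frame's centre at +0 degrees from its x axis, 35.5 mm above the table. The dark wooden button is 11 mm wide, 10 mm thick (25.5 to 35.5 mm above the table), with rounded ends, and reaches 42 mm from the pivot.
- button3 (a joint): Angle of the third (middle) turn-button (rad): 0 = points at the frame's centre; positive = free end swung away from the hanging plate (counter-clockwise round the frame); 1.57 = lies along the rim; from 1.05 clear of the board. Stops at -1.7 and 1.7. Light friction (0.3 to 0.5 N at its end); stays where left. Starts within 0.25 of 0.
- pivot4 (a point): Top of the upright pivot of the fourth turn-button counted from the hanging plate: 135 mm from the frame's centre at +28 degrees from its x axis, 35.5 mm above the table. The dark wooden button is 11 mm wide, 10 mm thick (25.5 to 35.5 mm above the table), with rounded ends, and reaches 42 mm from the pivot.
- button4 (a joint): Angle of the fourth turn-button (rad): 0 = points at the frame's centre; positive = free end swung away from the hanging plate (counter-clockwise round the frame); 1.57 = lies along the rim; from 1.05 clear of the board. Stops at -1.7 and 1.7. Light friction (0.3 to 0.5 N at its end); stays where left. Starts within 0.25 of 0.
- pivot5 (a point): Top of the upright pivot of the fifth (last) turn-button counted from the hanging plate: 135 mm from the frame's centre at +56 degrees from its x axis, 35.5 mm above the table. The dark wooden button is 11 mm wide, 10 mm thick (25.5 to 35.5 mm above the table), with rounded ends, and reaches 42 mm from the pivot.
- button5 (a joint): Angle of the fifth (last) turn-button (rad): 0 = points at the frame's centre; positive = free end swung away from the hanging plate (counter-clockwise round the frame); 1.57 = lies along the rim; from 1.05 clear of the board. Stops at -1.7 and 1.7. Light friction (0.3 to 0.5 N at its end); stays where left. Starts within 0.25 of 0.
- jar: Small closed jar, 42 mm diameter, 42 mm high, standing on the middle of the backing board. Bystander; origin under its centre.
- eraser: White eraser 36 x 18 x 12 mm lying on the backing board, on the side away from the buttons. Bystander; origin under its centre.
- water: Clear water bottle, 84 mm diameter, 240 mm high, on the table. Bystander; origin under its centre.
- cup: White mug, 76 mm diameter, 85 mm high, on the table. Bystander; origin under its centre.
- carton: Flat cardboard carton 110 x 70 x 30 mm on the table. Bystander; origin under its centre.
- brush: Flat paint brush 200 mm long, 42 mm wide, lying on the table. Bystander; origin at its middle.
- bowl: Terracotta bowl, 110 mm diameter, 50 mm high, on the table. Bystander; origin under its centre.

How it is judged:
By the outcome, as a careful person would: the job done as asked, in the order asked, and still so for the second after the job is handed in, with the robot touching nothing.
It also fails if it takes over 58 s, if anything falls off the work surface, if the arm or the gripper's body presses on something with over 40 N, if the wrist force passes 120 N, or if a joint passes its speed limit or range.

## Working session

There is one attempt and no reset: what is moved stays moved. The work goes in short steps, Python scripts to look and compute and a tool call to move; the robot and the scene stay as the last step left them, time stands still between calls to the robot, and variables do not carry over. Pictures are saved under pics/ and viewed, at most 10 in all, crops included, and the job is handed in when it is done.

Besides the shell and the picture viewer there is one more tool, called as a command line: name --argument value ..., lists and objects as JSON in quotes. arm_command: Moves the arm, as the interface text tells. Its arguments: {"type":"object","properties":{"moves":{"type":"array"},"squeeze":{"type":"number"}},"required":["moves"]}

```bash
mkdir -p pics; python3 - <<'E'
from cell import robot
import cv2
for n in("top","side"):
    im=robot.read_camera(n); cv2.imwrite(f"pics/{n}0.png",im[:,:,::-1])
    print(n,robot.camera_model(n))
s=robot.observe();print(s)
E
```

```text
top {'fx': 388.7791564515811, 'fy': 388.7791564515811, 'cx': 271.51648314731744, 'cy': 215.86458823152037, 'k1': -0.11045641863953218, 'R': array([[-0.01766965, -0.99983948, -0.00296493],
       [-0.99819626,  0.01781063, -0.05733243],
       [ 0.05737604,  0.00194654, -0.99835074]]), 't': array([0.00398315, 0.52027437, 1.04679194])}
side {'fx': 508.56169561763755, 'fy': 508.56169561763755, 'cx': 279.1654936860701, 'cy': 199.96085209270902, 'k1': -0.03795575550252035, 'R': array([[-0.98205625, -0.1882693 ,  0.01096314],
       [-0.14795566,  0.7331163 , -0.66381444],
       [ 0.11693862, -0.65352518, -0.74781695]]), 't': array([0.48452715, 0.1169612 , 1.26468316])}
{'time': 0.1, 'qpos': array([-1.49004160e+00,  3.42609245e-01,  1.52491982e+00,  3.87664962e-06,
        1.27544329e+00, -1.46038507e-01]), 'qvel': array([ 2.40970848e-03, -8.49152148e-04, -1.41635575e-03,  2.06352239e-03,
        1.07038722e-05,  1.88969718e-05]), 'joint_efforts': array([ 1.67834471e-03, -4.32004452e+01, -2.44693869e+01,  7.18878047e-02,
        5.26035775e-02, -4.65901928e-05]), 'tool_pos': array([ 0.11802085, -0.51117625,  0.2261378 ]), 'tool_rot': array([-3.14022818e+00, -2.04441581e-04,  2.26791967e-01]), 'contact_force': array([0.10212188, 0.51721349, 0.53334127]), 'torque': array([-0.00676126,  0.00084653,  0.02731484]), 'grip_force': 0.0, 'opening': 0.09156850027347588}
```

View pics/top0.png

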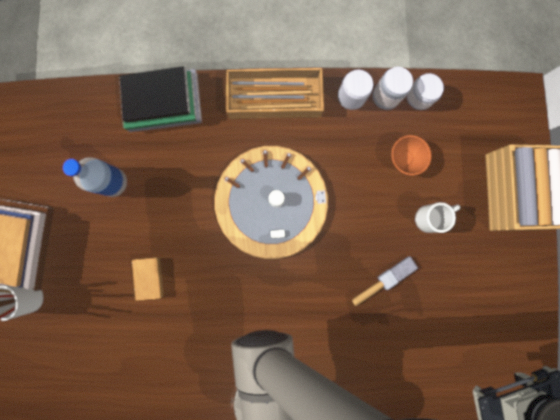

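View pics/side0.png

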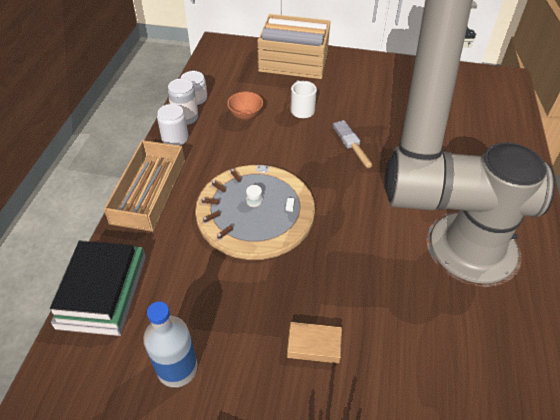

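Top view: frame centre about (271,202), plate (321,197), the button arc running from (306,176) to (234,182), jar (276,198), eraser (278,234). I'll enlarge the frame.

```bash
cat > h.py <<'E'
import numpy as np, cv2
from cell import robot
def px(cam,X):
    m=robot.camera_model(cam);X=np.atleast_2d(X)
    K=np.array([[m['fx'],0,m['cx']],[0,m['fy'],m['cy']],[0,0,1]])
    return cv2.projectPoints(X.astype(float),cv2.Rodrigues(m['R'])[0],m['t'],K,np.array([m['k1'],0,0,0]))[0][:,0]
def world(cam,uv,z):
    m=robot.camera_model(cam)
    K=np.array([[m['fx'],0,m['cx']],[0,m['fy'],m['cy']],[0,0,1]])
    p=cv2.undistortPoints(np.array(uv,float).reshape(-1,1,2),K,np.array([m['k1'],0,0,0]))[:,0]
    d=np.c_[p,np.ones(len(p))]@m['R']; c=-m['R'].T@m['t']
    return c+d*((z-c[2])/d[:,2])[:,None]
def crop(cam,x0,y0,w,h,s,name,im=None):
    im=robot.read_camera(cam) if im is None else im
    c=cv2.resize(im[y0:y0+h,x0:x0+w],None,fx=s,fy=s,interpolation=cv2.INTER_CUBIC)
    cv2.imwrite(f"pics/{name}.png",c[:,:,::-1]); return im
E
python3 - <<'E'
from h import *
im=cv2.imread("pics/top0.png")[:,:,::-1]
crop("top",210,140,125,120,5,"topc",im)
hsv=cv2.cvtColor(im.copy(),cv2.COLOR_RGB2HSV)
m=((hsv[...,2]>130)&(hsv[...,1]>50)&(hsv[...,0]<30)).astype(np.uint8)
m[:135]=0;m[265:]=0;m[:,:205]=0;m[:,335:]=0
c=max(cv2.findContours(m,0,1)[0],key=cv2.contourArea)
e=cv2.fitEllipse(cv2.convexHull(c));print(e,world("top",[e[0]],.02))
E
```

```text
((270.5726013183594, 201.62542724609375), (114.37277221679688, 114.68579864501953), 51.218204498291016) [[ 0.55886328 -0.00338046  0.02      ]]
```

View pics/topc.png

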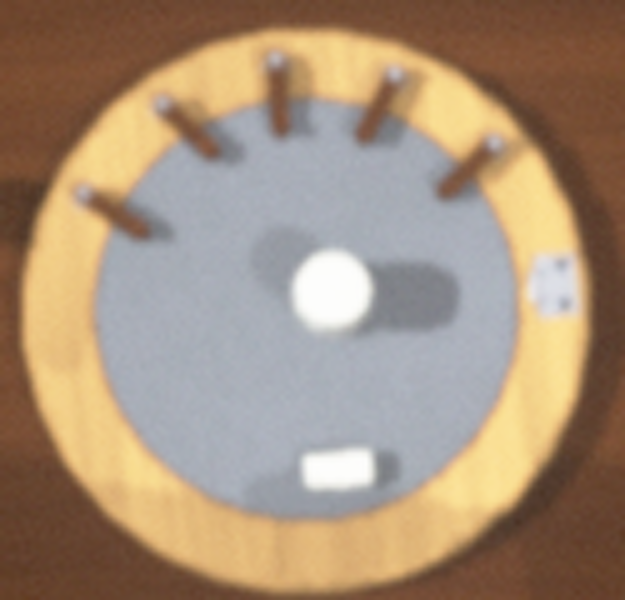

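Enlarged crop: pivots at (494,144), (394,74), (275,60), (161,103), (82,193), running from the one next to the plate (556,285). Free ends are at (443,193), (363,138), (280,133), (213,153), (146,234), and the jar is at (332,290). Next I'll fit the frame pose and plan the finger path.

```bash
cat >> h.py <<'E'
B=np.radians([-56,-28,0,28,56])
def c2p(p): return (np.array(p,float)+.5)/5-.5+np.array([210,140])
def fit():
    P=world("top",c2p([(494,144),(394,74),(275,60),(161,103),(82,193)]),.0355)[:,:2]
    A=.135*np.c_[np.cos(B),np.sin(B)]
    a,b=P-P.mean(0),A-A.mean(0)
    yaw=np.arctan2((b[:,0]*a[:,1]-b[:,1]*a[:,0]).sum(),(a*b).sum())
    R=np.array([[np.cos(yaw),-np.sin(yaw)],[np.sin(yaw),np.cos(yaw)]])
    c=P.mean(0)-R@A.mean(0); return c,yaw,(P-(A@R.T+c))
def pose(C,i,r,t):
    "TCP xy and yaw with the finger's outer ccw corner at inward r, ccw t (mm) of pivot i"
    c,f=C; al=f+B[i]; u=np.array([np.cos(al),np.sin(al)]);v=np.array([-u[1],u[0]])
    return c+u*(.135-(r+19)/1000)+v*(t-9.5)/1000, al+np.pi/2
def go(C,pts,z,s=None):
    "tool-frame shifts (mm) and az for waypoints (i,r,t)"
    s=s or robot.observe(); p,psi=s['tool_pos'],s['tool_rot'][2]
    for i,r,t in pts:
        xy,y=pose(C,i,r,t); d=xy-p[:2]
        dx=d@[np.cos(psi),np.sin(psi)];dy=d@[np.sin(psi),-np.cos(psi)]
        print((i+1,r,t),"shift mm",np.round([dx*1e3,dy*1e3,(p[2]-z)*1e3],1),"az",round(-((y-psi+np.pi)%(2*np.pi)-np.pi),3),"xy",xy.round(4))
E
python3 - <<'E'
from h import *
c,f,res=fit();print(c,f,(res*1e3).round(1).tolist())
print("plate",px("top",np.r_[c+.136*np.array([np.cos(f-np.radians(92)),np.sin(f-np.radians(92))]),.027]),c2p((556,285)))
E_=world("top",c2p([(443,193),(363,138),(280,133),(213,153),(146,234)]),.0355)[:,:2]
for i in range(5):
    al=f+B[i];p=c+.135*np.array([np.cos(al),np.sin(al)]);d=E_[i]-p
    print(i+1,p.round(4),round((np.arctan2(d[1],d[0])-al-np.pi+9.42477)%6.28318-3.14159,2)*-1)
print("jar",world("top",c2p([(332,290)]),.042))
s=[(c[0]*1000+0,0)]
go((c,f),[(0,22,-27)],.12)
E
```

```text
[ 0.55958928 -0.00328454] 0.10293460114387365 [[-0.4, -0.4], [0.4, 0.1], [0.1, -0.2], [-0.1, 0.5], [-0.0, 0.0]]
plate [[320.48534767 196.85345412]] [320.8 196.6]
1 [ 0.6462 -0.1069] -0.07
2 [ 0.6847 -0.0541] 0.09
3 [0.6939 0.0106] 0.05
4 [0.6716 0.072 ] -0.18
5 [0.6232 0.1158] 0.1
jar [[ 0.56731455 -0.01813496  0.042     ]]
(1, 22, -27) shift mm [ 554.4 -295.3  106.1] az -0.47 xy [ 0.5919 -0.0988]
```

arm_command --moves '[[[0.05,-0.027,0],[0,0,-0.1],0],[[0.1,-0.053,0],[0,0,-0.2],0],[[0.145,-0.077,0],[0,0,-0.3],0],[[0.19,-0.101,0],[0,0,-0.4],0],[[0.235,-0.125,0],[0,0,-0.47],0]]' --squeeze 5

```text
time: 0.6
tool_pos: [0.3078, -0.3459, 0.2265]
tool_rot: [-3.141, -0.0, 0.7]
contact_force: [-0.0, -1.6, 0.2]
opening: 0.0565
grip_force: 0.0
```

```bash
python3 - <<'E'
from h import *
c,f,_=fit();s=robot.observe();print(s['time'],s['tool_pos'],s['tool_rot'],s['opening'])
go((c,f),[(0,22,-27)],.12)
E
```

```text
0.6 [ 0.30776769 -0.34589499  0.22653167] [-3.14126367e+00 -5.05434311e-05  7.00059851e-01] 0.056489323038507275
(1, 22, -27) shift mm [376.5  -5.9 106.5] az 0.004 xy [ 0.5919 -0.0988]
```

arm_command --moves '[[[0.05,0,0],[0,0,0],0],[[0.1,0,0],[0,0,0],0],[[0.15,0,0],[0,0,0],0],[[0.2,0,0],[0,0,0],0],[[0.25,-0.002,0.01],[0,0,0],0]]'

```text
time: 1.1
tool_pos: [0.4984, -0.1849, 0.2176]
tool_rot: [3.139, -0.001, 0.697]
contact_force: [0.3, -0.6, 0.0]
opening: 0.0164
grip_force: 0.0
```

arm_command --moves '[[[0.045,0,0.01],[0,0,0],0],[[0.085,0,0.03],[0,0,0],0],[[0.11,0,0.07],[0,0,0],0],[[0.11,0,0.096],[0,0,0],0],[[0.11,0,0.096],[0,0,0],0]]'

```text
time: 1.6
tool_pos: [0.5784, -0.114, 0.1164]
tool_rot: [-3.134, 0.005, 0.698]
contact_force: [-0.1, -0.4, -0.5]
opening: 0.0006
grip_force: 0.0
```

```bash
python3 - <<'E'
from h import *
c,f,_=fit();s=robot.observe();print(s['time'],s['tool_pos'],s['tool_rot'],s['opening'],s['contact_force'])
go((c,f),[(0,22,-27)],.03)
crop("top",200,130,150,130,4,"t1")
E
```

```text
1.6 [ 0.57840494 -0.11400995  0.11635735] [-3.13374451  0.00500567  0.69836699] 0.0005520937369710753 [-0.06631644 -0.39977519 -0.50897756]
(1, 22, -27) shift mm [20.1 -3.  86.4] az 0.002 xy [ 0.5919 -0.0988]
```

View pics/t1.png

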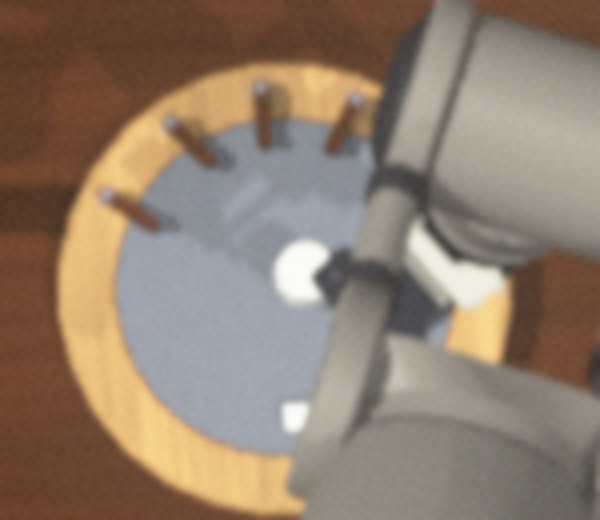

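The top view is now blocked by the arm over button 1; the other four buttons at (353,100), (262,88), (171,123), (107,194) are unmoved. I'll descend at the start side.

arm_command --moves '[[[0.01,-0.001,0.02],[0,0,0],0],[[0.018,-0.003,0.045],[0,0,0],0],[[0.018,-0.003,0.065],[0,0,0],0],[[0.018,-0.003,0.08],[0,0,0],0],[[0.018,-0.003,0.08],[0,0,0],0]]'

```text
time: 2.15
tool_pos: [0.5922, -0.1025, 0.0409]
tool_rot: [-3.141, 0.001, 0.696]
contact_force: [0.1, -0.9, -0.2]
opening: 0.0002
grip_force: 0.0
```

```bash
python3 - <<'E'
from h import *
c,f,_=fit();s=robot.observe();print(s['time'],s['tool_pos'],s['tool_rot'],s['opening'],s['contact_force'])
go((c,f),[(0,22,-27),(0,22,8),(0,8,23)],.03)
crop("side",170,145,160,120,5,"s1")
E
```

```text
2.15 [ 0.59219801 -0.10246213  0.04094888] [-3.14077077e+00  7.30481429e-04  6.95733143e-01] 0.00018443174534138685 [ 0.12068959 -0.91309713 -0.24547278]
(1, 22, -27) shift mm [ 2.1 -3.  10.9] az -0.001 xy [ 0.5919 -0.0988]
(1, 22, 8) shift mm [37.1 -3.  10.9] az -0.001 xy [ 0.6187 -0.0764]
(1, 8, 23) shift mm [52.1 11.  10.9] az -0.001 xy [ 0.6392 -0.0775]
```

View pics/s1.png

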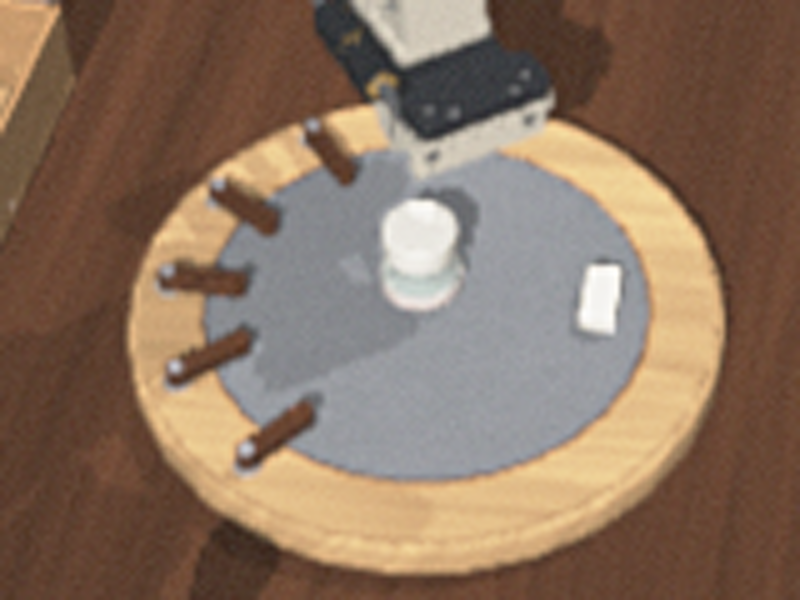

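Side view: all five buttons are in place and the fingertip (430,170) is on the plate side of button 1 (312,125)–(350,180), clear of it. Now descend and push.

arm_command --moves '[[[0.0,-0.003,0.006],[0,0,0],0],[[0.002,-0.003,0.011],[0,0,0],0],[[0.005,-0.003,0.011],[0,0,0],0],[[0.009,-0.003,0.011],[0,0,0],0],[[0.013,-0.003,0.011],[0,0,0],0]]'

```text
time: 2.7
tool_pos: [0.6013, -0.091, 0.0302]
tool_rot: [3.141, -0.0, 0.697]
contact_force: [-0.2, 0.3, 0.3]
opening: 0.0006
grip_force: 0.0
```

arm_command --moves '[[[0.005,0,0],[0,0,0],0],[[0.01,0,0],[0,0,0],0],[[0.015,0,0],[0,0,0],0],[[0.02,0,0],[0,0,0],0],[[0.024,0,0],[0,0,0],0]]'

```text
time: 3.2
tool_pos: [0.6196, -0.0755, 0.0299]
tool_rot: [3.141, -0.0, 0.697]
contact_force: [-0.8, -0.3, 0.9]
opening: 0.0006
grip_force: 0.2
```

```bash
python3 - <<'E'
from h import *
c,f,_=fit();s=robot.observe();print(s['time'],s['tool_pos'],s['tool_rot'],s['contact_force'])
go((c,f),[(0,22,8),(0,8,23)],.03)
crop("side",170,145,160,120,5,"s2")
E
```

```text
3.2 [ 0.61957244 -0.07550487  0.02989271] [ 3.14130764e+00 -1.65417262e-05  6.96991901e-01] [-0.75787926 -0.2897587   0.8518984 ]
(1, 22, 8) shift mm [-1.2  0.1 -0.1] az 0.001 xy [ 0.6187 -0.0764]
(1, 8, 23) shift mm [13.8 14.1 -0.1] az 0.001 xy [ 0.6392 -0.0775]
```

View pics/s2.png

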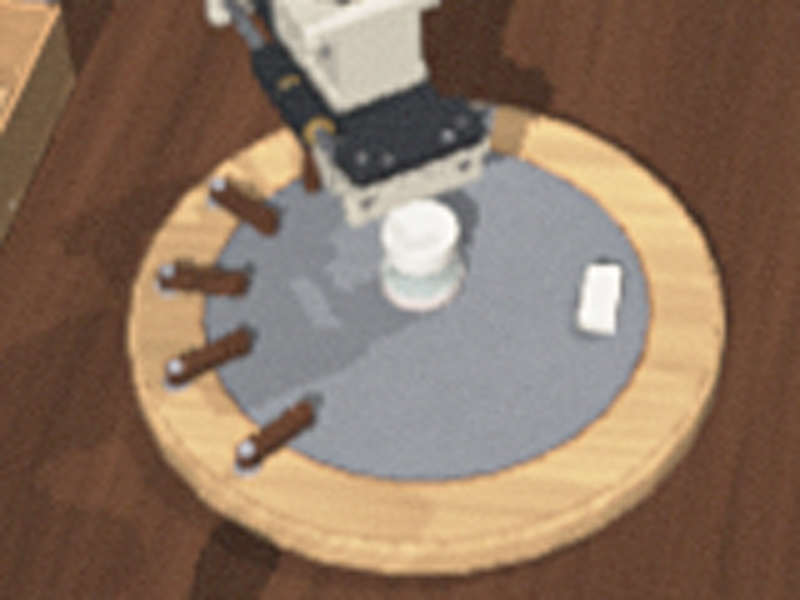

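Button 1's end has swung to (312,185) with the fingertip (355,215) behind it, and the jar is clear. Continue outward along the arc, then retreat.

arm_command --moves '[[[0.003,0.003,0],[0,0,0],0],[[0.006,0.006,0],[0,0,0],0],[[0.009,0.009,0],[0,0,0],0],[[0.012,0.0125,0],[0,0,0],0],[[0.014,0.015,0],[0,0,0],0]]'

```text
time: 3.75
tool_pos: [0.64, -0.0784, 0.0299]
tool_rot: [3.141, -0.0, 0.697]
contact_force: [-0.8, 0.2, 0.3]
opening: 0.0007
grip_force: 0.4
```

```bash
python3 - <<'E'
from h import *
c,f,_=fit();s=robot.observe();print(s['time'],s['tool_pos'],s['tool_rot'],s['contact_force'])
go((c,f),[(0,8,23),(0,25,18),(1,22,-27)],.03)
crop("side",170,145,160,120,5,"s3")
E
```

```text
3.75 [ 0.64004555 -0.07840389  0.02993611] [ 3.14131498e+00 -2.49651421e-04  6.96676749e-01] [-0.79985626  0.16823016  0.34041478]
(1, 8, 23) shift mm [-0.  -1.2 -0.1] az 0.0 xy [ 0.6392 -0.0775]
(1, 25, 18) shift mm [ -5.  -18.2  -0.1] az 0.0 xy [ 0.6245 -0.0676]
(2, 22, -27) shift mm [-1.6 -9.1 -0.1] az -0.488 xy [ 0.6329 -0.0725]
```

View pics/s3.png

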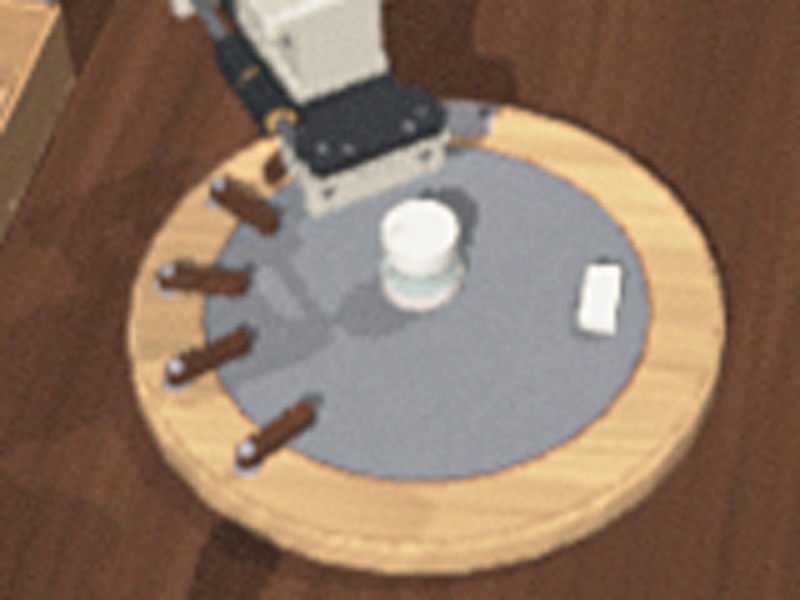

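Button 1 lies along the rim at (275,165), clear of the board; button 2 (218,188)–(272,222) is untouched. Retreat, turn to button 2.

arm_command --moves '[[[-0.003,-0.01,0],[0,0,0],0],[[-0.005,-0.017,0],[0,0,-0.12],0],[[-0.004,-0.015,0],[0,0,-0.25],0],[[-0.003,-0.012,0],[0,0,-0.38],0],[[-0.002,-0.009,0],[0,0,-0.488],0]]'

```text
time: 4.3
tool_pos: [0.6324, -0.0729, 0.03]
tool_rot: [3.141, 0.0, 1.19]
contact_force: [0.6, -0.2, -0.1]
opening: 0.0003
grip_force: 0.0
```

arm_command --moves '[[[0,0,0],[0,0,0],0],[[0.003,0,0],[0,0,0],0],[[0.006,0,0],[0,0,0],0],[[0.009,0,0],[0,0,0],0],[[0.012,0,0],[0,0,0],0]]'

```text
time: 4.8
tool_pos: [0.6368, -0.0611, 0.0299]
tool_rot: [3.142, 0.0, 1.184]
contact_force: [-1.0, 0.4, 0.3]
opening: 0.0007
grip_force: 0.0
```

```bash
python3 - <<'E'
from h import *
c,f,_=fit();s=robot.observe();print(s['time'],s['tool_pos'],s['tool_rot'],s['contact_force'])
go((c,f),[(1,22,8),(1,8,23)],.03)
E
```

```text
4.8 [ 0.63678546 -0.06114944  0.02990648] [3.14154090e+00 7.30993056e-05 1.18429629e+00] [-1.02521693  0.39815366  0.30731502]
(2, 22, 8) shift mm [23.1  0.7 -0.1] az -0.001 xy [ 0.6461 -0.04  ]
(2, 8, 23) shift mm [38.1 14.7 -0.1] az -0.001 xy [ 0.6647 -0.0314]
```

arm_command --moves '[[[0.005,0,0],[0,0,0],0],[[0.01,0,0],[0,0,0],0],[[0.015,0,0],[0,0,0],0],[[0.02,0,0],[0,0,0],0],[[0.023,0.001,0],[0,0,0],0]]'

```text
time: 5.3
tool_pos: [0.6464, -0.0401, 0.0299]
tool_rot: [-3.142, 0.0, 1.185]
contact_force: [-0.6, -0.7, -0.3]
opening: 0.0005
grip_force: 0.2
```

arm_command --moves '[[[0.003,0.003,0],[0,0,0],0],[[0.006,0.006,0],[0,0,0],0],[[0.009,0.009,0],[0,0,0],0],[[0.012,0.0125,0],[0,0,0],0],[[0.0145,0.015,0],[0,0,0],0]]'

```text
time: 5.8
tool_pos: [0.6661, -0.0328, 0.0299]
tool_rot: [3.141, -0.0, 1.185]
contact_force: [0.2, 0.1, -0.5]
opening: 0.0002
grip_force: 0.4
```

```bash
python3 - <<'E'
from h import *
c,f,_=fit();s=robot.observe();print(s['time'],s['tool_pos'],s['tool_rot'],s['contact_force'])
go((c,f),[(1,8,23),(1,25,18),(2,22,-27)],.03)
crop("side",170,145,160,120,5,"s4")
E
```

```text
5.8 [ 0.66612432 -0.03275232  0.02989581] [ 3.14135826e+00 -1.47746564e-05  1.18475506e+00] [ 0.16032255  0.06599986 -0.4774897 ]
(2, 8, 23) shift mm [ 0.7 -1.8 -0.1] az -0.0 xy [ 0.6647 -0.0314]
(2, 25, 18) shift mm [ -4.3 -18.8  -0.1] az -0.0 xy [ 0.6471 -0.0296]
(3, 22, -27) shift mm [-0.9 -9.7 -0.1] az -0.489 xy [ 0.6568 -0.0299]
```

View pics/s4.png

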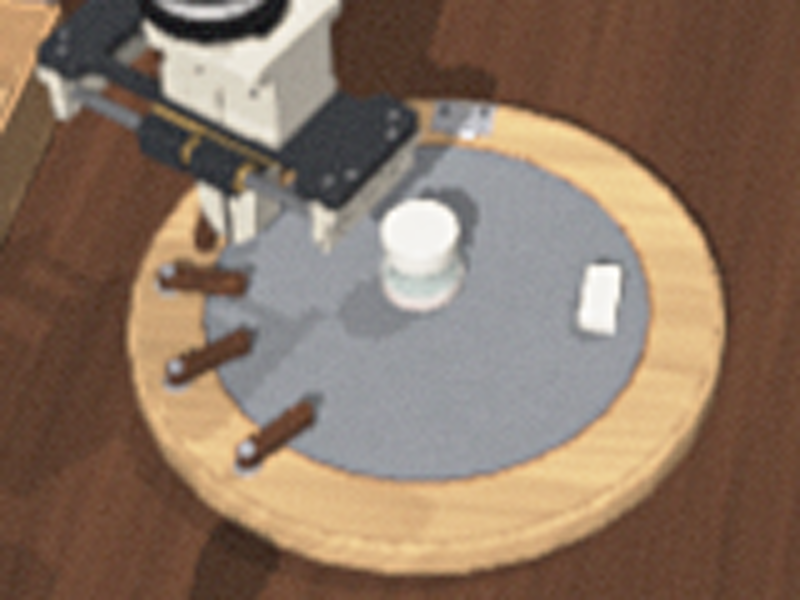

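Button 2's end is at (205,240), along the rim; button 3 (165,278)–(240,282) is untouched, and the frame, jar and eraser are unchanged. On to button 3.

arm_command --moves '[[[-0.003,-0.01,0],[0,0,0],0],[[-0.005,-0.018,0],[0,0,-0.12],0],[[-0.004,-0.015,0],[0,0,-0.25],0],[[-0.002,-0.012,0],[0,0,-0.38],0],[[-0.001,-0.0095,0],[0,0,-0.489],0]]'

```text
time: 6.35
tool_pos: [0.6569, -0.0303, 0.03]
tool_rot: [3.141, 0.0, 1.679]
contact_force: [0.3, 0.2, -0.0]
opening: 0.0006
grip_force: 0.0
```

arm_command --moves '[[[0,0,0],[0,0,0],0],[[0.003,0,0],[0,0,0],0],[[0.006,0,0],[0,0,0],0],[[0.009,0,0],[0,0,0],0],[[0.012,0,0],[0,0,0],0]]'

```text
time: 6.85
tool_pos: [0.6551, -0.0179, 0.0299]
tool_rot: [-3.142, 0.0, 1.673]
contact_force: [1.5, 0.4, 0.6]
opening: 0.0005
grip_force: 0.0
```

```bash
python3 - <<'E'
from h import *
c,f,_=fit();s=robot.observe();print(s['time'],s['tool_pos'],s['tool_rot'],s['contact_force'])
go((c,f),[(2,22,8),(2,8,23)],.03)
E
```

```text
6.85 [ 0.65513775 -0.01789501  0.02992048] [-3.14157406e+00  6.84911103e-05  1.67315627e+00] [1.45494395 0.37543225 0.64746759]
(3, 22, 8) shift mm [22.9  0.4 -0.1] az -0.001 xy [0.6532 0.0049]
(3, 8, 23) shift mm [37.9 14.4 -0.1] az -0.001 xy [0.6656 0.0212]
```

arm_command --moves '[[[0.005,0,0],[0,0,0],0],[[0.01,0,0],[0,0,0],0],[[0.015,0,0],[0,0,0],0],[[0.02,0,0],[0,0,0],0],[[0.023,0.001,0],[0,0,0],0]]'

```text
time: 7.35
tool_pos: [0.6538, 0.0053, 0.03]
tool_rot: [3.142, 0.0, 1.674]
contact_force: [-0.1, -0.8, 0.1]
opening: 0.0001
grip_force: 0.2
```

arm_command --moves '[[[0.003,0.003,0],[0,0,0],0],[[0.006,0.006,0],[0,0,0],0],[[0.009,0.009,0],[0,0,0],0],[[0.012,0.0125,0],[0,0,0],0],[[0.0145,0.015,0],[0,0,0],0]]'

```text
time: 7.85
tool_pos: [0.6677, 0.021, 0.0299]
tool_rot: [3.141, 0.0, 1.674]
contact_force: [-1.0, -0.4, 0.3]
opening: 0.0004
grip_force: 0.3
```

```bash
python3 - <<'E'
from h import *
c,f,_=fit();s=robot.observe();print(s['time'],s['tool_pos'],s['tool_rot'],s['contact_force'])
go((c,f),[(2,8,23),(2,25,18),(3,22,-29)],.03)
E
```

```text
7.85 [0.66767589 0.02098996 0.02987715] [3.14139598e+00 1.37115750e-04 1.67391757e+00] [-0.98786154 -0.3553785   0.2883156 ]
(3, 8, 23) shift mm [ 0.5 -2.  -0.1] az 0.0 xy [0.6656 0.0212]
(3, 25, 18) shift mm [ -4.5 -19.   -0.1] az 0.0 xy [0.6492 0.0145]
(4, 22, -29) shift mm [-2.9 -8.9 -0.1] az -0.489 xy [0.6591 0.0172]
```

arm_command --moves '[[[-0.003,-0.01,0],[0,0,0],0],[[-0.006,-0.018,0],[0,0,-0.12],0],[[-0.005,-0.015,0],[0,0,-0.25],0],[[-0.004,-0.012,0],[0,0,-0.38],0],[[-0.003,-0.009,0],[0,0,-0.489],0]]'

```text
time: 8.35
tool_pos: [0.6591, 0.0168, 0.03]
tool_rot: [3.141, 0.0, 2.168]
contact_force: [-0.3, -0.8, -0.1]
opening: 0.0004
grip_force: 0.0
```

arm_command --moves '[[[0,0,0],[0,0,0],0],[[0.003,0,0],[0,0,0],0],[[0.006,0,0],[0,0,0],0],[[0.009,0,0],[0,0,0],0],[[0.012,0,0],[0,0,0],0]]'

```text
time: 8.85
tool_pos: [0.6517, 0.027, 0.0299]
tool_rot: [-3.142, 0.0, 2.162]
contact_force: [-0.0, -0.3, 0.7]
opening: 0.0003
grip_force: 0.0
```

```bash
python3 - <<'E'
from h import *
c,f,_=fit();s=robot.observe();print(s['time'],s['tool_pos'],s['tool_rot'],s['contact_force'])
go((c,f),[(3,22,8),(3,8,23)],.03)
E
```

```text
8.85 [0.6517148  0.02701959 0.0299299 ] [-3.14151733e+00  6.42951876e-05  2.16215703e+00] [-0.00361137 -0.30398871  0.68696957]
(4, 22, 8) shift mm [24.7  0.6 -0.1] az -0.0 xy [0.6384 0.0479]
(4, 8, 23) shift mm [39.7 14.6 -0.1] az -0.0 xy [0.6417 0.0682]
```

arm_command --moves '[[[0.005,0,0],[0,0,0],0],[[0.01,0,0],[0,0,0],0],[[0.015,0,0],[0,0,0],0],[[0.02,0,0],[0,0,0],0],[[0.025,0.001,0],[0,0,0],0]]'

```text
time: 9.35
tool_pos: [0.6387, 0.0484, 0.03]
tool_rot: [3.141, 0.0, 2.163]
contact_force: [0.8, -0.4, -0.1]
opening: 0.0006
grip_force: 0.2
```

arm_command --moves '[[[0.003,0.003,0],[0,0,0],0],[[0.006,0.006,0],[0,0,0],0],[[0.009,0.009,0],[0,0,0],0],[[0.012,0.0125,0],[0,0,0],0],[[0.0145,0.015,0],[0,0,0],0]]'

```text
time: 9.85
tool_pos: [0.6434, 0.0689, 0.0299]
tool_rot: [3.141, 0.0, 2.163]
contact_force: [-0.3, 0.2, 0.2]
opening: 0.0006
grip_force: 0.4
```

```bash
python3 - <<'E'
from h import *
c,f,_=fit();s=robot.observe();print(s['time'],s['tool_pos'],s['tool_rot'],s['contact_force'])
go((c,f),[(3,8,23),(3,25,18),(4,22,-27)],.03)
crop("side",170,145,160,120,5,"s5")
E
```

```text
9.85 [0.64339972 0.06888385 0.02986498] [3.14147003e+00 1.46261554e-04 2.16292127e+00] [-0.2971579   0.23381137  0.17898613]
(4, 8, 23) shift mm [ 0.3 -1.8 -0.1] az 0.0 xy [0.6417 0.0682]
(4, 25, 18) shift mm [ -4.7 -18.8  -0.1] az 0.0 xy [0.6304 0.0545]
(5, 22, -27) shift mm [-1.3 -9.7 -0.1] az -0.488 xy [0.6361 0.0624]
```

View pics/s5.png

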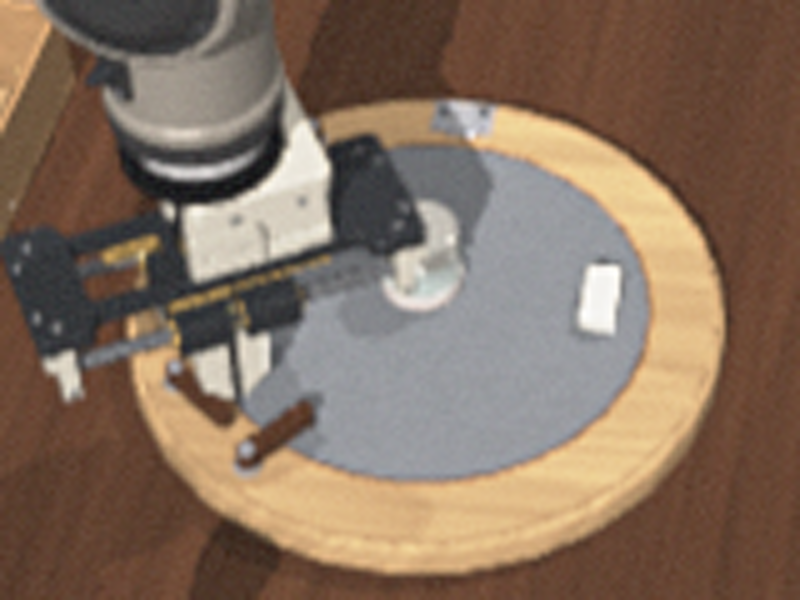

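Button 4 runs (178,375)–(230,418) and seems less turned than planned; button 5 is untouched. I'll compute its angle from the picture.

```bash
python3 - <<'E'
from h import *
c,f,_=fit()
def cr(X): return ((px("side",X)+.5-[170,145])*5-.5).round(0).tolist()
al=f+B[3];p=c+.135*np.array([np.cos(al),np.sin(al)]);print("piv",cr(np.r_[p,.0355]))
for th in(1.0,1.1,1.2,1.3,1.4,1.5):
    a=al+np.pi-th;print(th,cr(np.r_[p+.042*np.array([np.cos(a),np.sin(a)]),.0355]))
# button 2 end seen in s4 (pushed): image point (205,247)
al=f+B[1];p=c+.135*np.array([np.cos(al),np.sin(al)]);
for th in(1.1,1.3,1.5):
    a=al+np.pi-th;print("b2",th,cr(np.r_[p+.042*np.array([np.cos(a),np.sin(a)]),.0355]))
E
```

```text
piv [[171.0, 370.0]]
1.0 [[237.0, 408.0]]
1.1 [[231.0, 413.0]]
1.2 [[225.0, 418.0]]
1.3 [[218.0, 422.0]]
1.4 [[211.0, 426.0]]
1.5 [[203.0, 430.0]]
b2 1.1 [[200.0, 245.0]]
b2 1.3 [[184.0, 243.0]]
b2 1.5 [[170.0, 238.0]]
```

Button 4 is at about 1.2 rad, which is past clear but short of plan, so the fingers are about 7 mm slimmer than assumed. Push it out 6 mm more, then do button 5 with that correction.

arm_command --moves '[[[0,0.0015,0],[0,0,0],0],[[0,0.003,0],[0,0,0],0],[[0,0.0045,0],[0,0,0],0],[[0,0.006,0],[0,0,0],0],[[0,0.006,0],[0,0,0],0]]'

```text
time: 10.4
tool_pos: [0.6483, 0.0719, 0.0299]
tool_rot: [3.141, 0.0, 2.163]
contact_force: [-1.0, 0.5, 0.7]
opening: 0.0005
grip_force: 0.3
```

arm_command --moves '[[[-0.003,-0.012,0],[0,0,0],0],[[-0.005,-0.022,0],[0,0,-0.12],0],[[-0.004,-0.02,0],[0,0,-0.25],0],[[-0.002,-0.017,0],[0,0,-0.38],0],[[-0.001,-0.014,0],[0,0,-0.488],0]]'

```text
time: 10.9
tool_pos: [0.6374, 0.0631, 0.03]
tool_rot: [3.141, 0.001, 2.656]
contact_force: [-0.3, 0.4, -0.8]
opening: 0.0003
grip_force: 0.0
```

arm_command --moves '[[[0,0,0],[0,0,0],0],[[0.003,0,0],[0,0,0],0],[[0.006,0,0],[0,0,0],0],[[0.009,0,0],[0,0,0],0],[[0.012,0,0],[0,0,0],0]]'

```text
time: 11.4
tool_pos: [0.6262, 0.0689, 0.0299]
tool_rot: [-3.142, -0.0, 2.65]
contact_force: [-0.1, -0.2, 0.5]
opening: 0.0005
grip_force: 0.0
```

```bash
python3 - <<'E'
from h import *
c,f,_=fit();s=robot.observe();print(s['time'],s['tool_pos'],s['tool_rot'],s['contact_force'])
go((c,f),[(4,16,8),(4,1,23)],.03)
E
```

```text
11.4 [0.62618372 0.06891668 0.02991499] [-3.14151075e+00 -2.43319890e-05  2.65001403e+00] [-0.11667862 -0.24532118  0.5249024 ]
(5, 16, 8) shift mm [23.2  4.9 -0.1] az -0.001 xy [0.608  0.0842]
(5, 1, 23) shift mm [38.3 19.9 -0.1] az -0.001 xy [0.6019 0.1045]
```

arm_command --moves '[[[0.005,0,0],[0,0,0],0],[[0.01,0.001,0],[0,0,0],0],[[0.015,0.002,0],[0,0,0],0],[[0.02,0.003,0],[0,0,0],0],[[0.023,0.005,0],[0,0,0],0]]'

```text
time: 11.9
tool_pos: [0.6081, 0.0843, 0.0299]
tool_rot: [-3.141, -0.0, 2.651]
contact_force: [0.3, -0.9, 0.4]
opening: 0.0004
grip_force: 0.4
```

arm_command --moves '[[[0.003,0.003,0],[0,0,0],0],[[0.006,0.006,0],[0,0,0],0],[[0.009,0.009,0],[0,0,0],0],[[0.012,0.0125,0],[0,0,0],0],[[0.0145,0.015,0],[0,0,0],0]]'

```text
time: 12.4
tool_pos: [0.6031, 0.1046, 0.03]
tool_rot: [3.141, 0.001, 2.651]
contact_force: [0.1, 0.1, 1.1]
opening: 0.0005
grip_force: 0.4
```

arm_command --moves '[[[0,0.001,0],[0,0,0],0],[[0,-0.006,0],[0,0,0],0],[[-0.004,-0.016,0],[0,0,0],0],[[-0.004,-0.016,-0.03],[0,0,0],0],[[-0.004,-0.016,-0.07],[0,0,0],0]]'

```text
time: 12.9
tool_pos: [0.5971, 0.0866, 0.0985]
tool_rot: [-3.139, -0.005, 2.649]
contact_force: [0.8, 1.6, 0.1]
opening: 0.0004
grip_force: 0.0
```

arm_command --moves '[[[0,-0.01,-0.04],[0,0,0],0],[[0,-0.05,-0.06],[0,0,0],0],[[0,-0.09,-0.06],[0,0,0],0],[[0,-0.13,-0.06],[0,0,0],0],[[0,-0.15,-0.06],[0,0,0],0]]'

```text
time: 13.4
tool_pos: [0.5264, -0.0473, 0.1602]
tool_rot: [-3.141, 0.0, 2.648]
contact_force: [0.9, -0.0, -0.5]
opening: 0.0004
grip_force: 0.0
```

```bash
python3 - <<'E'
from h import *
s=robot.observe();print(s['time'],s['tool_pos'],s['tool_rot'],s['contact_force'])
im=robot.read_camera("side");cv2.imwrite("pics/side9.png",im[:,:,::-1])
a=cv2.resize(im[145:265,170:330],None,fx=4,fy=4,interpolation=cv2.INTER_CUBIC)
cv2.imwrite("pics/s9.png",a[:,:,::-1])
E
```

```text
13.4 [ 0.52635231 -0.04729359  0.1601526 ] [-3.14075616e+00  5.10100221e-05  2.64837520e+00] [ 0.9091748  -0.01111697 -0.47908447]
```

arm_command --moves '[[[-0.007,-0.045,-0.01],[0,0,0],0],[[-0.014,-0.09,-0.02],[0,0,0.13],0],[[-0.021,-0.135,-0.03],[0,0,0.26],0],[[-0.028,-0.18,-0.04],[0,0,0.39],0],[[-0.035,-0.225,-0.05],[0,0,0.52],0]]'

```text
time: 13.95
tool_pos: [0.4519, -0.261, 0.2104]
tool_rot: [3.141, 0.0, 2.125]
contact_force: [1.3, -0.1, -1.0]
opening: 0.0005
grip_force: 0.0
```

```bash
python3 - <<'E'
from h import *
s=robot.observe();p,psi=s['tool_pos'],s['tool_rot'][2];print(p,psi)
d=np.array([.37,-.40])-p[:2];print(d@[np.cos(psi),np.sin(psi)],d@[np.sin(psi),-np.cos(psi)])
E
```

```text
[ 0.45188396 -0.260974    0.2103743 ] 2.1250011233635244
-0.07512362282304466 -0.14279233746172648
```

arm_command --moves '[[[-0.02,-0.04,0],[0,0,0.13],0],[[-0.04,-0.08,0],[0,0,0.26],0],[[-0.06,-0.12,0],[0,0,0.39],0],[[-0.075,-0.143,0],[0,0,0.52],0],[[-0.075,-0.143,0],[0,0,0.65],0]]'

```text
time: 14.45
tool_pos: [0.3694, -0.4021, 0.2096]
tool_rot: [-3.141, 0.001, 1.471]
contact_force: [-0.2, 0.6, -0.5]
opening: 0.0011
grip_force: 0.0
```

```bash
python3 - <<'E'
from h import *
t=robot.read_camera("top");s=robot.read_camera("side")
a=cv2.resize(t[140:260,210:335],(500,480),interpolation=cv2.INTER_CUBIC)[:300,:400]
a=cv2.resize(t[140:225,210:310],None,fx=4,fy=4,interpolation=cv2.INTER_CUBIC)
b=cv2.resize(s[155:255,190:290],None,fx=4,fy=4,interpolation=cv2.INTER_CUBIC)
a=cv2.copyMakeBorder(a,0,60,0,0,cv2.BORDER_CONSTANT)
cv2.imwrite("pics/both.png",np.hstack([a,b])[:,:,::-1])
E
```

```text
(no output)
```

View pics/both.png

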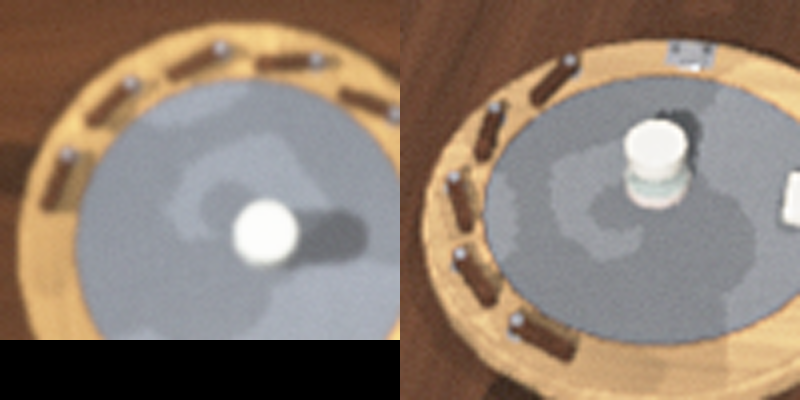

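All five lie on the rim in both views. Top half, pivot→end: 1 (395,115)→(343,95), 2 (316,60)→(258,63), 3 (220,47)→(170,78), 4 (131,82)→(90,122), 5 (67,154)→(46,208). I'll compute the angles.

```bash
python3 - <<'E'
from h import *
c,f,_=fit()
q=lambda L:world("top",(np.array(L,float)+.5)/4-.5+[210,140],.0355)[:,:2]
P=q([(395,115),(316,60),(220,47),(131,82),(67,154)]);E_=q([(343,95),(258,63),(170,78),(90,122),(46,208)])
for i in range(5):
    al=f+B[i];p=c+.135*np.array([np.cos(al),np.sin(al)])
    d=E_[i]-p; print(i+1,((P[i]-p)*1e3).round(1),"theta",round((al+np.pi-np.arctan2(d[1],d[0])+np.pi)%(2*np.pi)-np.pi,2),"len",round(np.hypot(*d)*1e3))
print("jar",world("top",(np.array([(265,232)])+.5)/4-.5+[210,140],.042))
E
```

```text
1 [-0.3 -0.3] theta 1.08 len 37
2 [-0.2 -0.5] theta 1.14 len 39
3 [ 0.7 -0.3] theta 1.14 len 39
4 [ 0.1 -1.1] theta 1.38 len 38
5 [ 0.2 -1. ] theta 1.44 len 39
jar [[ 0.56725347 -0.01780016  0.042     ]]
```

Frame and jar haven't moved, but buttons 1–3 are only just clear at 1.08–1.14. I'll give them a touch-up push in order.

```bash
python3 - <<'E'
from h import *
c,f,_=fit()
go((c,f),[(0,22,18)],.1)
E
```

```text
(1, 22, 18) shift mm [352.  223.8 109.6] az 0.781 xy [ 0.6264 -0.0699]
```

arm_command --moves '[[[0.038,0.024,0],[0,0,0.14],0],[[0.076,0.048,0],[0,0,0.28],0],[[0.114,0.072,0],[0,0,0.42],0],[[0.152,0.097,0],[0,0,0.56],0],[[0.19,0.121,0],[0,0,0.7],0]]'

```text
time: 15.05
tool_pos: [0.5084, -0.2206, 0.2101]
tool_rot: [3.141, -0.0, 0.789]
contact_force: [0.5, -0.2, 0.8]
opening: 0.0006
grip_force: 0.0
```

```bash
python3 - <<'E'
from h import *
c,f,_=fit()
go((c,f),[(0,22,18)],.06)
E
```

```text
(1, 22, 18) shift mm [190.1 -22.3 150.1] az 0.093 xy [ 0.6264 -0.0699]
```

arm_command --moves '[[[0.045,-0.005,0],[0,0,0.09],0],[[0.09,-0.01,0.01],[0,0,0.09],0],[[0.135,-0.015,0.03],[0,0,0.09],0],[[0.17,-0.02,0.06],[0,0,0.09],0],[[0.183,-0.022,0.1],[0,0,0.09],0]]'

```text
time: 15.55
tool_pos: [0.6233, -0.0735, 0.1104]
tool_rot: [3.138, -0.003, 0.708]
contact_force: [0.8, -0.9, -0.6]
opening: 0.0008
grip_force: 0.0
```

arm_command --moves '[[[0,0,0.015],[0,0,0],0],[[0,0,0.03],[0,0,0],0],[[0,0,0.045],[0,0,0],0],[[0,0,0.045],[0,0,0],0],[[0,0,0.045],[0,0,0],0]]'

```text
time: 16.05
tool_pos: [0.6206, -0.0768, 0.0651]
tool_rot: [-3.141, 0.0, 0.703]
contact_force: [-0.1, 0.0, 0.6]
opening: 0.0004
grip_force: 0.0
```

```bash
python3 - <<'E'
from h import *
c,f,_=fit();print(robot.observe()['tool_pos'])
go((c,f),[(0,22,18),(0,0,23)],.03)
E
```

```text
[ 0.62061476 -0.07682873  0.06513255]
(1, 22, 18) shift mm [ 8.9 -1.5 35.1] az 0.007 xy [ 0.6264 -0.0699]
(1, 0, 23) shift mm [13.7 20.5 35.1] az 0.007 xy [ 0.6444 -0.0836]
```

arm_command --moves '[[[0.009,-0.001,0.012],[0,0,0.007],0],[[0.009,-0.001,0.024],[0,0,0.007],0],[[0.009,-0.001,0.035],[0,0,0.007],0],[[0.011,0.003,0.035],[0,0,0.007],0],[[0.013,0.007,0.035],[0,0,0.007],0]]'

```text
time: 16.55
tool_pos: [0.6352, -0.0744, 0.0294]
tool_rot: [-3.141, 0.001, 0.693]
contact_force: [1.1, -0.0, 0.9]
opening: 0.0009
grip_force: 0.0
```

arm_command --moves '[[[0.001,0.004,0],[0,0,0],0],[[0.001,0.007,0],[0,0,0],0],[[0.001,0.01,0],[0,0,0],0],[[0.001,0.013,0],[0,0,0],0],[[0.001,0.0145,0],[0,0,0],0]]'

```text
time: 17.05
tool_pos: [0.6454, -0.085, 0.0302]
tool_rot: [3.141, -0.0, 0.693]
contact_force: [0.2, 1.4, 0.7]
opening: 0.0003
grip_force: 0.6
```

```bash
python3 - <<'E'
from h import *
c,f,_=fit();s=robot.observe();print(s['tool_pos'],s['contact_force'])
go((c,f),[(0,-1,23),(0,20,20),(1,20,20),(1,-1,23)],.03)
E
```

```text
[ 0.64541432 -0.08499143  0.03017942] [0.15558788 1.37288288 0.66890926]
(1, -1, 23) shift mm [ 0.1 -0.7  0.2] az -0.003 xy [ 0.645  -0.0844]
(1, 20, 20) shift mm [ -3.  -21.7   0.2] az -0.003 xy [ 0.6292 -0.0702]
(2, 20, 20) shift mm [ 40.8 -38.    0.2] az -0.492 xy [ 0.6525 -0.0297]
(2, -1, 23) shift mm [ 53.3 -20.9   0.2] az -0.492 xy [ 0.6731 -0.0348]
```

arm_command --moves '[[[-0.003,-0.014,0],[0,0,0],0],[[-0.003,-0.028,0],[0,0,-0.1],0],[[0.01,-0.036,0],[0,0,-0.23],0],[[0.025,-0.04,0],[0,0,-0.36],0],[[0.041,-0.038,0],[0,0,-0.492],0]]'

```text
time: 17.55
tool_pos: [0.6522, -0.0286, 0.0301]
tool_rot: [-3.141, 0.0, 1.191]
contact_force: [0.4, -0.7, -0.1]
opening: 0.0006
grip_force: 0.0
```

```bash
python3 - <<'E'
from h import *
c,f,_=fit();s=robot.observe();print(s['tool_pos'],s['contact_force'])
go((c,f),[(1,-1,23)],.03)
E
```

```text
[ 0.65220438 -0.02864741  0.03007129] [ 0.39858523 -0.6962692  -0.13258463]
(2, -1, 23) shift mm [ 2.  21.7  0.1] az 0.006 xy [ 0.6731 -0.0348]
```

arm_command --moves '[[[0.001,0.005,0],[0,0,0],0],[[0.002,0.01,0],[0,0,0],0],[[0.002,0.014,0],[0,0,0],0],[[0.002,0.018,0],[0,0,0],0],[[0.002,0.0215,0],[0,0,0],0]]'

```text
time: 18.05
tool_pos: [0.673, -0.0361, 0.0299]
tool_rot: [-3.141, 0.0, 1.184]
contact_force: [-0.2, 0.7, 1.0]
opening: 0.0003
grip_force: 0.6
```

arm_command --moves '[[[-0.003,-0.014,0],[0,0,0],0],[[-0.003,-0.028,0],[0,0,-0.1],0],[[0.01,-0.036,0],[0,0,-0.23],0],[[0.025,-0.04,0],[0,0,-0.36],0],[[0.041,-0.038,0],[0,0,-0.49],0]]'

```text
time: 18.55
tool_pos: [0.6528, 0.0168, 0.0301]
tool_rot: [-3.141, 0.0, 1.679]
contact_force: [0.3, 0.2, -0.0]
opening: 0.0005
grip_force: 0.0
```

```bash
python3 - <<'E'
from h import *
c,f,_=fit();s=robot.observe();print(s['tool_pos'],s['contact_force'])
go((c,f),[(2,-1,23)],.03)
E
```

```text
[0.65281456 0.01678992 0.03008183] [ 0.28579842  0.19563363 -0.01076347]
(3, -1, 23) shift mm [ 3.  22.2  0.1] az 0.006 xy [0.6746 0.0222]
```

Push button 3, retreat inward, lift and clear away.

arm_command --moves '[[[0.001,0.005,0],[0,0,0],0],[[0.002,0.01,0],[0,0,0],0],[[0.003,0.014,0],[0,0,0],0],[[0.003,0.018,0],[0,0,0],0],[[0.003,0.022,0],[0,0,0],0]]'

```text
time: 19.05
tool_pos: [0.6749, 0.0216, 0.0298]
tool_rot: [-3.141, -0.0, 1.674]
contact_force: [-0.5, 0.0, 0.7]
opening: 0.0004
grip_force: 0.6
```

arm_command --moves '[[[0,0,0],[0,0,0],0],[[-0.002,-0.008,0],[0,0,0],0],[[-0.003,-0.018,0],[0,0,0],0],[[-0.003,-0.018,-0.03],[0,0,0],0],[[-0.003,-0.018,-0.07],[0,0,0],0]]'

```text
time: 19.55
tool_pos: [0.6547, 0.0168, 0.0982]
tool_rot: [-3.136, -0.001, 1.675]
contact_force: [1.2, -0.5, 1.2]
opening: 0.0004
grip_force: 0.0
```

arm_command --moves '[[[0,0,-0.04],[0,0,0],0],[[-0.01,0,-0.08],[0,0,0],0],[[-0.05,-0.02,-0.1],[0,0,0],0],[[-0.09,-0.04,-0.1],[0,0,0],0],[[-0.13,-0.06,-0.1],[0,0,0],0]]'

```text
time: 20.05
tool_pos: [0.6101, -0.1198, 0.201]
tool_rot: [3.14, 0.001, 1.676]
contact_force: [-0.2, -1.4, 0.1]
opening: 0.0003
grip_force: 0.0
```

arm_command --moves '[[[-0.04,-0.025,0],[0,0,0],0],[[-0.08,-0.05,0],[0,0,0],0],[[-0.12,-0.075,0],[0,0,0],0],[[-0.16,-0.1,0],[0,0,0],0],[[-0.2,-0.125,0],[0,0,0],0]]'

```text
time: 20.55
tool_pos: [0.5058, -0.3318, 0.2]
tool_rot: [-3.142, 0.0, 1.675]
contact_force: [0.8, -0.3, -0.1]
opening: 0.0004
grip_force: 0.0
```

arm_command --moves '[[[-0.03,-0.02,0],[0,0,0],0],[[-0.06,-0.04,0],[0,0,0],0],[[-0.08,-0.05,0],[0,0,0],0],[[-0.08,-0.05,0],[0,0,0],0],[[-0.08,-0.05,0],[0,0,0],0]]'

```text
time: 21.05
tool_pos: [0.4657, -0.4149, 0.1997]
tool_rot: [-3.141, -0.001, 1.674]
contact_force: [0.6, -0.2, 0.6]
opening: 0.0004
grip_force: 0.0
```

```bash
python3 - <<'E'
from h import *
c,f,_=fit();s=robot.observe();print(s['time'],s['tool_pos'],s['contact_force'])
im=robot.read_camera("top");cv2.imwrite("pics/topf.png",im[:,:,::-1])
# rectified view at the button tops: 0.5 mm per px, dark-wood mask, direction of mass about each pivot
hsv=cv2.cvtColor(im.copy(),cv2.COLOR_RGB2HSV)
g=np.arange(-60,60.1,.5)/1e3; gx,gy=np.meshgrid(g,g,indexing='ij')
for i in range(5):
    al=f+B[i];p=c+.135*np.array([np.cos(al),np.sin(al)])
    best=[]
    for th in np.arange(-.3,1.71,.02):
        a=al+np.pi-th;l=np.arange(8,38)/1e3;w=np.arange(-4,4.1,2)/1e3
        u=np.array([np.cos(a),np.sin(a)]);v=np.array([-u[1],u[0]])
        X=(p+l[:,None,None]*u+w[None,:,None]*v).reshape(-1,2)
        q=px("top",np.c_[X,np.full(len(X),.0355)]).astype(np.float32)
        best.append((cv2.remap(im,q[:,0],q[:,1],1).reshape(-1,3).mean(),th))
    print(i+1,"theta",round(min(best)[1],2),"dark",round(min(best)[0]))
    
E
```

```text
21.05 [ 0.46566874 -0.41487393  0.1997302 ] [ 0.55208533 -0.22058625  0.5839791 ]
1 theta 1.4 dark 96
2 theta 1.4 dark 102
3 theta 1.38 dark 85
4 theta 1.3 dark 85
5 theta 1.36 dark 85
```

```bash
python3 -c "
from cell import robot
print(robot.hand_in())"
```

```text
the job is handed in; nothing more can be done
None
```

The job is handed in: all five turn-buttons were pushed over in order from the hanging plate and lie along the rim at about 1.3–1.4 rad (clear of the board from 1.05). I gave buttons 1–3 a second light push, in order, because they first stopped at only 1.08–1.14. At a check just before those pushes the frame and jar had not moved, and the arm ended clear of everything, with the clock at about 21 s.

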